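Wake the balcony's soil-moisture sensors in order

ROBOT

A 6-joint arm with a two-finger parallel gripper is mounted at the origin on the work surface. World frame = base frame: x ahead of the robot, y to its left, z up, the work surface at z = 0. Lengths are in m, angles in rad, forces in N, time in s.
With the tool pointing down it reaches from about 0.35 to 0.775 m from the base axis. Payload 5.5 kg.
Tool frame: the origin (TCP) lies on the centre line of the jaws, within the pads' length; the fingertips stand 8 mm ahead of it and the grasp point (between the pads) lies 11 mm behind it; z points along the fingers, y is the line along which they close (so a half turn about z gives the same grasp; the last joint's range is limited). The gripper opens to 85 mm and grips with 20 to 120 N. Pads are 22 mm wide; open, the fingers measure 114 mm over their backs; the gripper's body (76 mm by 85 mm) begins 54 mm behind the grasp point. The pads swing forward as they close: fully open they stand 13 mm farther back than shut.
Start: joints at [-1.326, 0.313, 0.046, 1.304, 0, 1.431], TCP at [0.216, -0.533, 0.2] pointing down, gripper open.
Joint ranges: [-2.76, 2.76], [-0.86, 1.69], [-1.03, 1.26], [-2.2, 2.34], [-1.47, 1.5], [-3.14, 3.14]. Speed limits (rad/s): [2.57, 2.57, 3.14, 3.14, 3.14, 3.14].

INTERFACE

Orientations are given as a unit quaternion [w, x, y, z].
In Python, from bench import * gives the robot as it stands.
- The arm moves only by the tool send_rows, never from a script. Its argument "plan" is a list of rows, each an object of numbers: "dx", "dy", "dz": the shift along the tool's x, y, z in mm; "yaw": the turn about the tool's z in degrees; "claw": the finger opening in mm, from 0 to 85.4. In form: [{"dx": .., "dy": .., "dz": .., "yaw": .., "claw": ..}, ...]. A call has 1 to 8 rows; each row shifts and turns the commanded pose from where the row before left it, along the tool's axes as they then stand; what a row does not reach is not made up. A row lasts 1/8 s, in which the tool goes at most 62.5 mm and 10.7 degrees, less where a joint would pass 70% of its speed; a pose out of reach is approached as far as the arm can. A call is refused whole if a number of a shift passes 62.5 or a number of a turn 10.7, either way. A call with a gripper value outside its range is refused whole. The fingers move at their own pace and stop on an object; the grip force is fixed at half the most. Time passes only in rows, so rows that do not move let the fingers close. It gives the time, the measured TCP pose, the force, the opening and the grip force at its end, in the units of the state.
- get_state(): the state, without advancing time (a new reading comes with each control period).
- snapshot(name): name is "scene" or "top" or "wrist"; returns the picture (400x640x3 uint8, red, green, blue); there is no depth.
- calibration(name): a dict with "fx", "fy", "cx", "cy" (pixels), "rvec" (rotation vector, rad) and "tvec" (3), from world to camera coordinates, as OpenCV has them; the wrist camera has in their place "T_tool_cam" (4x4, takes a point from camera to tool coordinates, whose origin is the TCP and whose axes are the flange's). Camera axes: x right, y down, z forward; pixel columns grow to the right and rows downward; lengths in m; the calibration is good to about 2 mm. A picture is of the moment at which its call begins: read the wrist's pose just before it. calibration takes no time and is no camera call.
- job_done(): hands the job in; it is judged then, once.
Trained networks look in the newest picture that a camera, given by its name, has taken for a name from the list of things; names that differ only in an ending like _2 or _b are one class to them, and where a whole thing is asked for, a point or a joint stands for the part that bears it (a point fixed in the world has none). Each returns a list of dicts, best first, with "p" (0 to 1); they miss things now and then, are a little off and sometimes report something else, mostly with a low value. They report only what shows in the picture. A call takes as long as a camera call.
- boxes_of(camera, thing): "point" ([x, y, z] in m, in world coordinates, good to about 4 mm: the middle of the surface that is visible of it).
- spot_point(camera, thing): "point" ([x, y, z] in m, in world coordinates, good to about 4 mm: a listed point, or the origin of a listed thing).
The state is a dict: "time": time; "joint_pos": joint angles; "qvel": joint speeds; "effort": joint torques, N m; "tcp_pos": TCP position; "eef_rot": TCP orientation; "ft_force": force on the tool from outside, world axes, zero at the start; "moment": the same for the moment, N m; "width": finger opening in m; "grip_force": force on a finger pad.
Only numpy, scipy, OpenCV 4.12 (cv2) and the standard library are available. Lean on these libraries where they do the work, as an engineer would, in place of code of your own. Each camera call takes 0.05 s, during which the arm holds its last target. There are 200 camera calls.

TASK

Switch on the balcony's soil-moisture kit, pressing each switch straight down with a light fingertip until it is well in and stays in: first the green key on the grey hub, then the orange sensor cap in the brown clay pot, then the one in the blue pot, and last the one in the white pot, since the hub numbers the sensors in the order they wake. Leave the hub's red reset key alone. Nothing is to be picked up or shifted, neither pots and hub nor the tools, glass and other things around them.

Things in the scene. Friction and masses are not known exactly. Their poses are not given: they have to be found in the camera images.
- hub: grey weatherproof hub, a flat box 95 mm (x) by 150 mm (y) by 36 mm high, loose on the table; the green key is at its +y end and the red reset key at its -y end, 90 mm apart, both round, 24 mm across, 13 mm proud of the lid; a stub aerial 91 mm high at its +x, -y corner. Origin: centre of its underside; z up
- key_green_top (a point): centre of the top face of the green key on the hub: a round latching switch 24 mm across, 13 mm proud of the lid, pressed straight down; 49 mm above the table when out, it moves with the key
- key_green (a joint): travel of the green key in m: 0 = out (off), grows as it is pressed straight down to 0.010 = at its hard stop; it is on from 0.004. Moving it takes 3 N at first, rising evenly to 6 N at the stop; it does not spring back but stays where it is left
- key_red_top (a point): centre of the top face of the red reset key on the hub (24 mm across), 49 mm above the table; not to be pressed
- key_red (a joint): travel of the red reset key in m: 0 = out, 0.010 = fully pressed; it springs back
- pot_brown: brown clay training pot, 150 mm across its rim, 68 mm high, under a coir mat, with a dark green juniper (top at most 160 mm above the table). Origin: centre of its underside, z up. On its -x side stands a soil sensor: dark grey round head, 42 mm across, 28 mm tall, with an orange push cap on top; the tree is on the +x side, leaves at least 45 mm from the cap's middle
- cap_brown_top (a point): centre of the top face of the orange push cap on the sensor in the brown pot: a round latching switch 24 mm across that stands 13 mm proud of the sensor head and is pressed straight down; 125 mm above the table when out, it moves with the cap
- cap_brown (a joint): travel of the cap in the brown pot in m: 0 = out (off), grows as it is pressed straight down to 0.010 = at its hard stop; it is on from 0.004. Moving it takes 3 N at first, rising evenly to 6 N at the stop; it does not spring back but stays where it is left
- pot_blue: blue glazed pot, 140 mm across its rim, 62 mm high, under a coir mat, with a round-headed bright green ficus (top at most 160 mm above the table). Origin: centre of its underside, z up. On its -x side stands a soil sensor: dark grey round head, 42 mm across, 28 mm tall, with an orange push cap on top; the tree is on the +x side, leaves at least 45 mm from the cap's middle
- cap_blue_top (a point): centre of the top face of the orange push cap on the sensor in the blue pot: a round latching switch 24 mm across that stands 13 mm proud of the sensor head and is pressed straight down; 119 mm above the table when out, it moves with the cap
- cap_blue (a joint): travel of the cap in the blue pot in m: 0 = out (off), grows as it is pressed straight down to 0.010 = at its hard stop; it is on from 0.004. Moving it takes 3 N at first, rising evenly to 6 N at the stop; it does not spring back but stays where it is left
- pot_white: cream-white ceramic pot, 136 mm across its rim, 60 mm high, under a coir mat, with a yellow-green elm (top at most 160 mm above the table). Origin: centre of its underside, z up. On its -x side stands a soil sensor: dark grey round head, 42 mm across, 28 mm tall, with an orange push cap on top; the tree is on the +x side, leaves at least 45 mm from the cap's middle
- cap_white_top (a point): centre of the top face of the orange push cap on the sensor in the white pot: a round latching switch 24 mm across that stands 13 mm proud of the sensor head and is pressed straight down; 117 mm above the table when out, it moves with the cap
- cap_white (a joint): travel of the cap in the white pot in m: 0 = out (off), grows as it is pressed straight down to 0.010 = at its hard stop; it is on from 0.004. Moving it takes 3 N at first, rising evenly to 6 N at the stop; it does not spring back but stays where it is left
- jin_pliers: aluminium jin pliers lying flat, about 205 mm long, 57 mm wide, 16 mm high; origin on the table between the handles, x towards the jaws. Bystander, to be left alone
- rake: yellow plastic hand rake lying flat, 240 mm long, 85 mm wide, 22 mm high; origin on the table near its middle, x towards the tines. Bystander, to be left alone
- cloche: clear glass cloche 148 mm across and 169 mm high with a glass knob; origin at the centre of its foot. Bystander, to be left alone
- feed_bottle: green bottle of plant feed, 64 mm across, 160 mm high; origin at the centre of its foot. Bystander, to be left alone
- wire_coil: flat coil of copper-coloured training wire, 106 mm across, 18 mm high; origin at the centre of its underside. Bystander, to be left alone
- spare_pot: small empty terracotta pot standing upside down, 96 mm across, 75 mm high; origin at the centre of its underside. Bystander, to be left alone
- brush: hand brush lying flat, its handle to -x; origin on the table under it. Bystander, to be left alone

How it is judged:
By the outcome, as a careful person would: the job done as asked, in the order asked, and still so for the second after the job is handed in, with the robot touching nothing.
It also fails if it takes over 64 s, if anything falls off the work surface, if the arm or the gripper's body presses on something with over 40 N, if the wrist force passes 120 N, or if a joint passes its speed limit or range.

## Working session

There is one attempt and no reset: what is moved stays moved. The work goes in short steps, Python scripts to look and compute and a tool call to move; the robot and the scene stay as the last step left them, time stands still between calls to the robot, and variables do not carry over. Pictures are saved under pics/ and viewed, at most 10 in all, crops included, and the job is handed in when it is done.

Besides the shell and the picture viewer there is one more tool, called after "Emit:" as name(argument=value, ...), one argument or row to a line, values as JSON. send_rows: Moves the arm, as the interface text tells. Its arguments: {"type":"object","properties":{"plan":{"type":"array"}},"required":["plan"]}

```bash
mkdir -p pics; python3 - <<'E'
from bench import *
import cv2
for c in ["scene","top"]:
    cv2.imwrite(f"pics/{c}0.png",snapshot(c)[:,:,::-1])
    for t in ["key_green_top","key_red_top","cap_brown_top","cap_blue_top","cap_white_top"]:
        print(c,t,[(d["p"],[round(v,3) for v in d["point"]]) for d in spot_point(c,t)[:2]])
for t in ["cloche","feed_bottle","spare_pot","pot_brown","pot_blue","pot_white","hub"]:
    print(t,[(d["p"],[round(v,3) for v in d["point"]]) for d in spot_point("top",t)[:1]])
s=get_state();print(s["time"],s["tcp_pos"],s["eef_rot"],s["width"])
E
```

```text
scene key_green_top [(0.61, [0.484, 0.39, 0.05])]
scene key_red_top [(0.61, [0.515, 0.306, 0.05])]
scene cap_brown_top [(0.48, [0.538, -0.112, 0.127])]
scene cap_blue_top [(0.61, [0.536, 0.117, 0.119]), (0.47, [0.513, 0.353, -0.002])]
scene cap_white_top [(0.59, [0.46, -0.36, 0.115])]
top key_green_top [(0.64, [0.579, -0.12, -0.002]), (0.43, [0.484, 0.393, 0.05])]
top key_red_top [(0.38, [0.515, 0.3, 0.051])]
top cap_brown_top [(0.47, [0.534, -0.111, 0.125])]
top cap_blue_top [(0.52, [0.532, 0.115, 0.114])]
top cap_white_top [(0.62, [0.457, -0.358, 0.118])]
cloche [(0.73, [0.755, -0.255, -0.0])]
feed_bottle [(0.89, [0.734, 0.246, -0.001])]
spare_pot [(0.76, [0.64, -0.445, -0.003])]
pot_brown [(0.77, [0.577, -0.123, -0.001])]
pot_blue [(0.94, [0.574, 0.105, 0.001])]
pot_white [(0.77, [0.498, -0.336, 0.001])]
hub [(0.68, [0.511, 0.354, 0.002])]
0.95 [ 0.21586359 -0.53299439  0.20043346] [5.89585806e-05 9.81542203e-01 1.91245656e-01 3.09535441e-06] 0.08490382932197034
```

View pics/scene0.png

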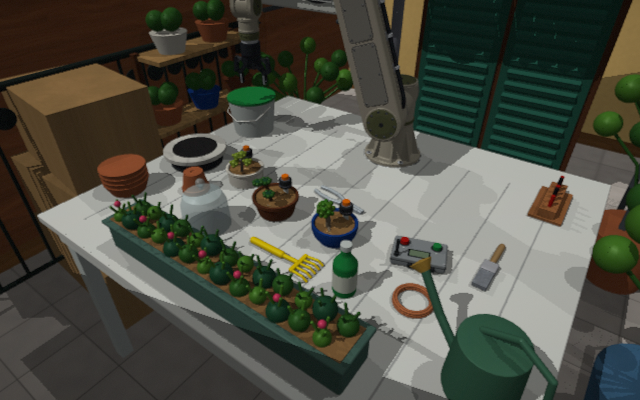

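View pics/top0.png

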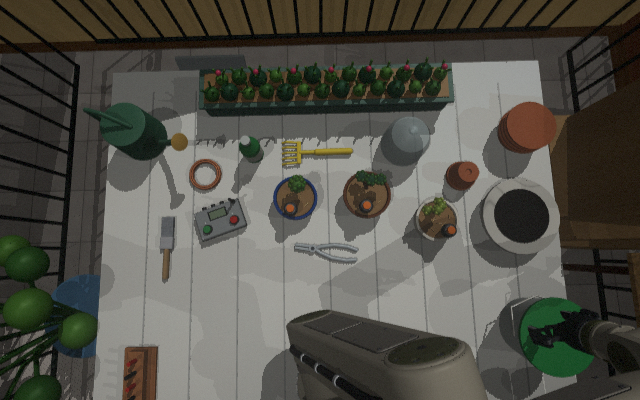

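The scene picture shows the hub at (420,250), the blue, brown and white pots at (335,222), (275,200) and (245,170), and the watering can's rose at (425,265). From the top, the rose at (178,142) is clear of the hub at (220,220). All four detections agree with the listed heights. I'll raise the tool, close the gripper and turn so the tool's x axis points along world -x.

Emit:
send_rows(
  plan=[
    {"dx": 0, "dy": 0, "dz": -40, "yaw": 0, "claw": 0},
    {"dx": 0, "dy": 0, "dz": 0, "yaw": -10.6, "claw": 0},
    {"dx": 0, "dy": 0, "dz": 0, "yaw": -10.6, "claw": 0},
    {"dx": 0, "dy": 0, "dz": 0, "yaw": -10.6, "claw": 0},
    {"dx": 0, "dy": 0, "dz": 0, "yaw": -10.6, "claw": 0},
    {"dx": 0, "dy": 0, "dz": 0, "yaw": -10.6, "claw": 0},
    {"dx": 0, "dy": 0, "dz": 0, "yaw": -10.6, "claw": 0},
    {"dx": 0, "dy": 0, "dz": 0, "yaw": -10.6, "claw": 0},
  ],
)

```text
time: 1.95
tcp_pos: [0.2158, -0.533, 0.2404]
eef_rot: [0.0, 0.665, 0.747, -0.0]
ft_force: [-0.5, 0.9, -0.0]
width: -0.0002
grip_force: 0.0
```

Emit:
send_rows(
  plan=[
    {"dx": 0, "dy": 0, "dz": 0, "yaw": -10.6, "claw": 0},
    {"dx": 0, "dy": 0, "dz": 0, "yaw": -10.6, "claw": 0},
    {"dx": 0, "dy": 0, "dz": 0, "yaw": -10.6, "claw": 0},
    {"dx": 0, "dy": 0, "dz": 0, "yaw": -10.6, "claw": 0},
    {"dx": 0, "dy": 0, "dz": 0, "yaw": -10.6, "claw": 0},
    {"dx": 0, "dy": 0, "dz": 0, "yaw": -10.6, "claw": 0},
    {"dx": 0, "dy": 0, "dz": 0, "yaw": -10.6, "claw": 0},
    {"dx": 0, "dy": 0, "dz": 0, "yaw": -9.5, "claw": 0},
  ],
)

```text
time: 2.95
tcp_pos: [0.2158, -0.533, 0.2404]
eef_rot: [0.0, -0.002, 1.0, -0.0]
ft_force: [-0.1, -0.8, 0.3]
width: 0.0
grip_force: 0.0
```

Emit:
send_rows(
  plan=[
    {"dx": -30, "dy": 50, "dz": 0, "yaw": 0, "claw": 0},
    {"dx": -30, "dy": 50, "dz": 0, "yaw": 0, "claw": 0},
    {"dx": -30, "dy": 50, "dz": 0, "yaw": 0, "claw": 0},
    {"dx": -30, "dy": 50, "dz": 0, "yaw": 0, "claw": 0},
    {"dx": -30, "dy": 50, "dz": 0, "yaw": 0, "claw": 0},
    {"dx": -30, "dy": 50, "dz": 0, "yaw": 0, "claw": 0},
    {"dx": -30, "dy": 50, "dz": 0, "yaw": 0, "claw": 0},
    {"dx": -30, "dy": 50, "dz": 0, "yaw": 0, "claw": 0},
  ],
)

```text
time: 3.95
tcp_pos: [0.457, -0.1316, 0.2407]
eef_rot: [0.0, 0.001, 1.0, -0.0]
ft_force: [1.2, 0.3, 0.8]
width: 0.0001
grip_force: 0.0
```

Emit:
send_rows(
  plan=[
    {"dx": -3, "dy": 60, "dz": 0, "yaw": 0, "claw": 0},
    {"dx": -3, "dy": 60, "dz": 0, "yaw": 0, "claw": 0},
    {"dx": -3, "dy": 60, "dz": 0, "yaw": 0, "claw": 0},
    {"dx": -3, "dy": 60, "dz": 0, "yaw": 0, "claw": 0},
    {"dx": -3, "dy": 60, "dz": 0, "yaw": 0, "claw": 0},
    {"dx": -3, "dy": 60, "dz": 0, "yaw": 0, "claw": 0},
    {"dx": -3, "dy": 60, "dz": 0, "yaw": 0, "claw": 0},
    {"dx": -3, "dy": 60, "dz": 0, "yaw": 0, "claw": 0},
  ],
)

```text
time: 4.95
tcp_pos: [0.4806, 0.3488, 0.2405]
eef_rot: [0.0, 0.0, 1.0, 0.0]
ft_force: [1.7, -0.0, 0.4]
width: -0.0002
grip_force: 0.0
```

```bash
python3 - <<'E'
from bench import *
import cv2
s=get_state();print(s["time"],s["tcp_pos"],s["eef_rot"],s["joint_pos"],calibration("wrist"))
cv2.imwrite("pics/w1.png",snapshot("wrist")[:,:,::-1])
for t in ["key_green_top","key_red_top","hub"]:
    print(t,[(d["p"],[round(v,3) for v in d["point"]]) for d in spot_point("wrist",t)[:2]])
E
```

```text
4.95 [0.48055446 0.34884926 0.24051587] [3.68302901e-04 3.80006715e-04 9.99999859e-01 4.01407645e-05] [ 4.92943846e-01  3.44160084e-01  1.86996844e-01  1.41294629e+00
 -2.78115045e-04  4.93703764e-01] {'fx': 303.1023819671806, 'fy': 303.1023819671806, 'cx': 322.44548428086256, 'cy': 204.2755893210509, 'T_tool_cam': array([[-5.35880046e-04, -9.44936196e-01, -3.27254179e-01,
         8.51338576e-02],
       [ 9.99999736e-01, -6.66653779e-04,  2.87438288e-04,
         3.02049276e-04],
       [-4.89776077e-04, -3.27253939e-01,  9.44936304e-01,
        -1.72636415e-01],
       [ 0.00000000e+00,  0.00000000e+00,  0.00000000e+00,
         1.00000000e+00]])}
key_green_top [(0.58, [0.485, 0.391, 0.045])]
key_red_top [(0.83, [0.508, 0.304, 0.051])]
hub [(0.88, [0.514, 0.353, 0.002])]
```

View pics/w1.png

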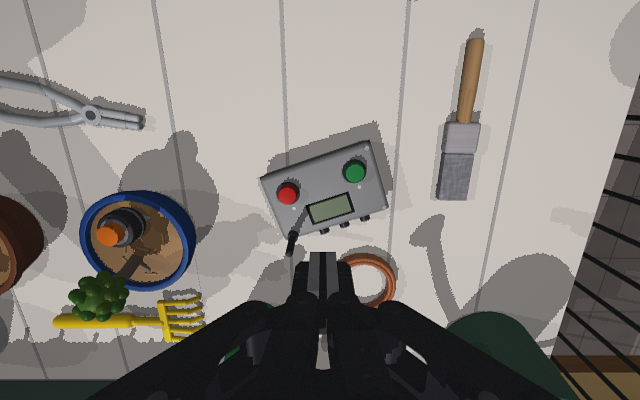

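The wrist picture shows the green key at (355,171), the red key at (288,193) and the blue pot's cap at (110,234). The fingers are narrow and shut. I'll fix the key and cap positions from colour centroids at their known heights.

```bash
cat > h.py <<'E'
from bench import *
import cv2, numpy as np
from scipy.spatial.transform import Rotation as R
def px2w(u,v,z,s):
    c=calibration("wrist");T=c["T_tool_cam"];q=s["eef_rot"]
    Rw=R.from_quat([q[1],q[2],q[3],q[0]]).as_matrix()
    d=Rw@T[:3,:3]@[(u-c["cx"])/c["fx"],(v-c["cy"])/c["fy"],1]
    o=Rw@T[:3,3]+s["tcp_pos"]
    return o+d*(z-o[2])/d[2]
def blob(im,near,lo,hi,r=25):
    m=cv2.inRange(cv2.cvtColor(im,cv2.COLOR_RGB2HSV),lo,hi)
    k=np.zeros_like(m);cv2.circle(k,near,r,255,-1)
    n,l,st,c=cv2.connectedComponentsWithStats(m&k)
    i=1+np.argmax(st[1:,4]);return c[i],st[i]
E
python3 - <<'E'
from h import *
s=get_state();im=cv2.imread("pics/w1.png")[:,:,::-1].copy()
for near,lo,hi,z in [((355,171),(50,120,60),(85,255,255),.049),((288,193),(0,150,120),(8,255,255),.049),((107,234),(5,180,180),(20,255,255),.119)]:
    c,st=blob(im,near,lo,hi); print(c,st,px2w(*c,z,s))
E
```

```text
[354.52       172.50181818] [345 164  20  18 275] [0.47941035 0.38713446 0.049     ]
[286.67826087 195.50434783] [278 188  18  16 230] [0.50900812 0.30299758 0.049     ]
[109.92307692 240.09230769] [100 234  18  12 130] [0.53719395 0.1210283  0.119     ]
```

Emit:
send_rows(
  plan=[
    {"dx": -3, "dy": 41, "dz": 0, "yaw": 0, "claw": 0},
    {"dx": 0, "dy": 0, "dz": 50, "yaw": 0, "claw": 0},
    {"dx": 0, "dy": 0, "dz": 50, "yaw": 0, "claw": 0},
    {"dx": 0, "dy": 0, "dz": 50, "yaw": 0, "claw": 0},
    {"dx": 0, "dy": 0, "dz": 15, "yaw": 0, "claw": 0},
    {"dx": 0, "dy": 0, "dz": 5, "yaw": 0, "claw": 0},
  ],
)

```text
time: 5.9
tcp_pos: [0.4841, 0.3867, 0.0708]
eef_rot: [-0.0, 0.001, 1.0, -0.0]
ft_force: [-0.4, 0.1, 0.1]
width: 0.0001
grip_force: 0.0
```

```bash
python3 - <<'E'
from h import *
s=get_state();print(s["tcp_pos"],s["ft_force"])
cv2.imwrite("pics/w2.png",snapshot("wrist")[:,:,::-1])
E
```

```text
[0.48409918 0.38674036 0.07077149] [-0.39038632  0.06821879  0.13064101]
```

View pics/w2.png

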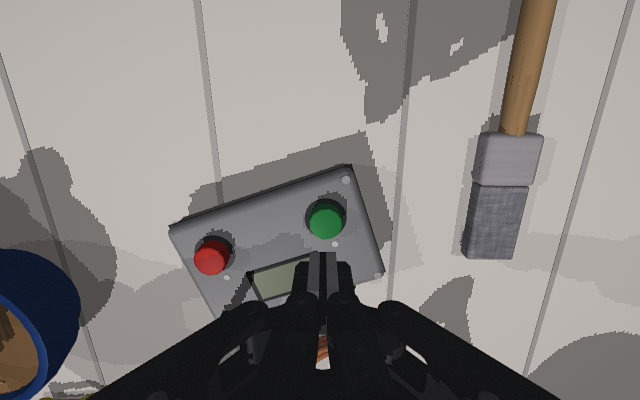

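```bash
python3 - <<'E'
from h import *
s=get_state();im=cv2.imread("pics/w2.png")[:,:,::-1].copy()
for near,lo,hi in [((326,221),(50,120,60),(85,255,255)),((212,258),(0,150,120),(8,255,255))]:
    c,st=blob(im,near,lo,hi,32); print(c,st,px2w(*c,.049,s),px2w(c[0],c[1]+3,.049,s))
print([(d["p"],d["point"]) for t in ["key_green_top","key_red_top"] for d in spot_point("wrist",t)[:1]])
# where tool-axis tip projects
c=calibration("wrist");T=np.linalg.inv(c["T_tool_cam"])
for z in (8,22): p=T@[0,0,z/1e3,1]; print(z,c["fx"]*p[0]/p[2]+c["cx"],c["fy"]*p[1]/p[2]+c["cy"])
E
```

```text
[325.22849807 223.42362003] [309 209  33  30 779] [0.48098004 0.38959243 0.049     ] [0.48324552 0.38959337 0.049     ]
[208.72100313 260.98432602] [194 248  31  27 638] [0.5102825 0.3049092 0.049    ] [0.51275987 0.30459771 0.049     ]
[(0.77, [0.4823, 0.3875, 0.0465]), (0.58, [0.5113, 0.3021, 0.0526])]
8 321.92223173510496 236.8433959358091
22 321.94514061544044 228.25182881585616
```

The green key sits at (325,223). The visible finger end is at row 252, lower than the projected TCP axis at row 237, so I'll enlarge that area.

```bash
python3 - <<'E'
from h import *
im=cv2.imread("pics/w2.png")[190:340,250:410]
im=np.clip(im.astype(float)*1.8,0,255).astype(np.uint8)
cv2.imwrite("pics/w2c.png",cv2.resize(im,None,fx=4,fy=4,interpolation=cv2.INTER_CUBIC)[:600])
E
```

```text
(no output)
```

View pics/w2c.png

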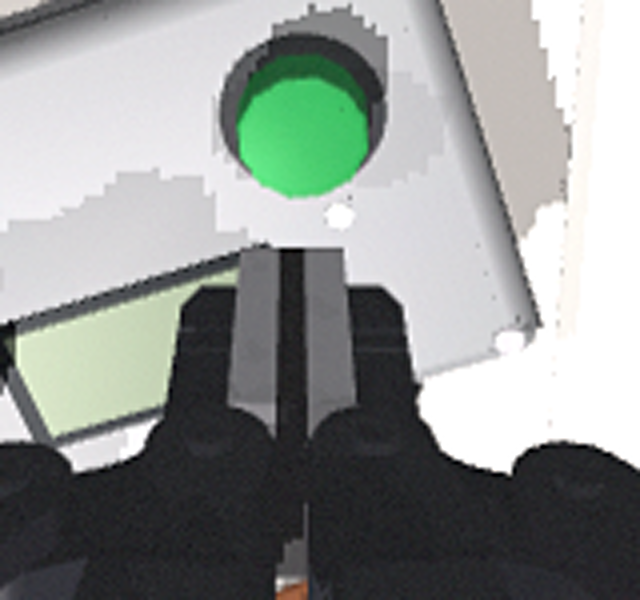

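The crop shows the green top disc at (325,224) and the finger ends at row 252. The stated tip should appear near row 221, so the tip may not be where I assume. I'll check it in the scene camera.

```bash
python3 - <<'E'
from h import *
s=get_state();out=[]
for n in ["scene","top"]:
    im=np.ascontiguousarray(snapshot(n)[:,:,::-1]);c=calibration(n)
    K=np.array([[c["fx"],0,c["cx"]],[0,c["fy"],c["cy"]],[0,0,1]])
    t=s["tcp_pos"]
    P=np.array([t,t-[0,0,.008],[.482,.3896,.049]]+[t+[0,0,.034],t+[.022,0,-.008]])
    p=cv2.projectPoints(P,np.array(c["rvec"]),np.array(c["tvec"]),K,None)[0][:,0]
    print(n,p.round(1).tolist())
    u,v=p[1].astype(int); f=6;x0,y0=max(u-40,0),max(v-55,0)
    cr=cv2.resize(np.clip(im[y0:y0+90,x0:x0+65]*1.6,0,255).astype(np.uint8),None,fx=f,fy=f,interpolation=cv2.INTER_CUBIC)
    for q,col in zip(p,[(255,0,255),(0,0,255),(0,255,255),(255,0,0),(0,255,0)]): cv2.circle(cr,(int((q[0]-x0)*f),int((q[1]-y0)*f)),4,col,-1)
    out.append(cr)
cv2.imwrite("pics/st.png",np.hstack(out))
E
```

```text
scene [[437.8, 238.6], [437.3, 240.8], [437.4, 244.6], [439.9, 228.9], [434.1, 245.0]]
top [[203.4, 227.0], [204.2, 227.2], [205.3, 228.5], [199.9, 226.3], [204.4, 220.2]]
```

View pics/st.png

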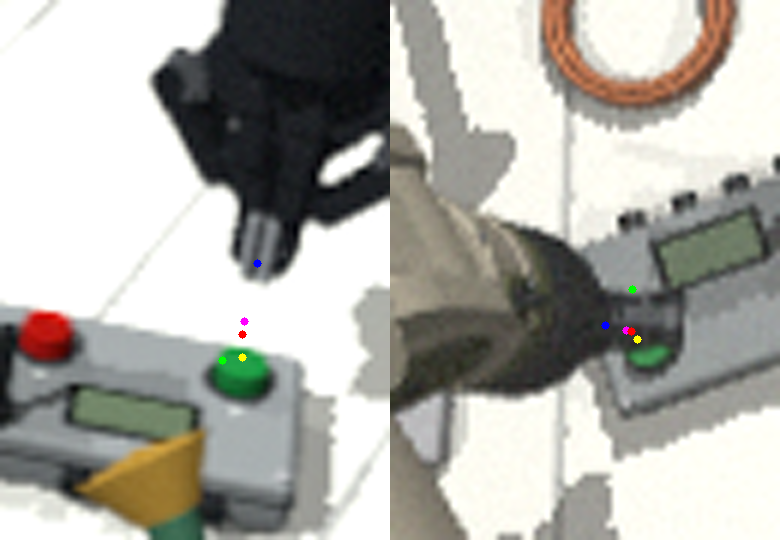

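In the scene view (left), the finger ends appear near crop (263,280). That is about 30 mm behind the stated tip, shown by the red dot at (242,334), though still on the tool axis. I'll go by force and keep descending in small steps.

Emit:
send_rows(
  plan=[
    {"dx": 2, "dy": 2, "dz": 5, "yaw": 0, "claw": 0},
    {"dx": 0, "dy": 0, "dz": 4, "yaw": 0, "claw": 0},
    {"dx": 0, "dy": 0, "dz": 3, "yaw": 0, "claw": 0},
    {"dx": 0, "dy": 0, "dz": 3, "yaw": 0, "claw": 0},
  ],
)

```text
time: 6.65
tcp_pos: [0.4815, 0.3897, 0.055]
eef_rot: [-0.0, 0.0, 1.0, -0.0]
ft_force: [0.4, 0.1, -0.3]
width: -0.0004
grip_force: 0.0
```

Emit:
send_rows(
  plan=[
    {"dx": 0, "dy": 0, "dz": 4, "yaw": 0, "claw": 0},
    {"dx": 0, "dy": 0, "dz": 4, "yaw": 0, "claw": 0},
    {"dx": 0, "dy": 0, "dz": 4, "yaw": 0, "claw": 0},
    {"dx": 0, "dy": 0, "dz": 0, "yaw": 0, "claw": 0},
  ],
)

```text
time: 7.15
tcp_pos: [0.4814, 0.3895, 0.0428]
eef_rot: [-0.0, 0.0, 1.0, -0.0]
ft_force: [-0.2, 0.3, -0.0]
width: 0.0003
grip_force: 0.0
```

```bash
python3 - <<'E'
from h import *
s=get_state();print(s["tcp_pos"],s["ft_force"])
a=snapshot("wrist")[190:340,250:410,::-1]
b=snapshot("scene")[185:275,397:462,::-1]
f=lambda i,k:np.clip(cv2.resize(i,None,fx=k,fy=k,interpolation=cv2.INTER_CUBIC)*1.6,0,255).astype(np.uint8)
a=f(a,3.6);b=f(b,6)[:540]
cv2.imwrite("pics/w3.png",np.hstack([a[:540,:400],b]) if 0 else np.hstack([a[:540,:410],b[:540,:390]]))
E
```

```text
[0.48139088 0.38951953 0.04283692] [-0.21297708  0.25215696 -0.0262686 ]
```

View pics/w3.png

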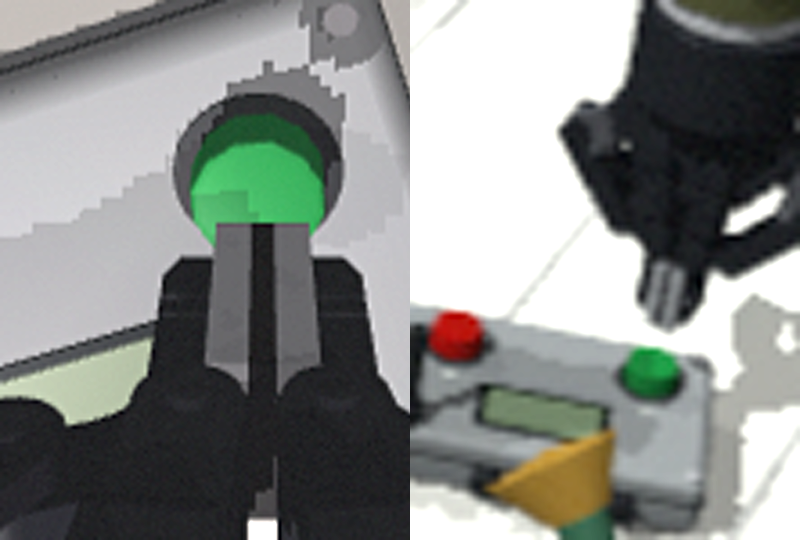

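The fingers are over the key in both views: wrist tip at crop (262,225) with the key at (258,200). They are still about 20 mm above it. I'll go down by feel.

Emit:
send_rows(
  plan=[
    {"dx": 0, "dy": 0, "dz": 5, "yaw": 0, "claw": 0},
    {"dx": 0, "dy": 0, "dz": 5, "yaw": 0, "claw": 0},
    {"dx": 0, "dy": 0, "dz": 2, "yaw": 0, "claw": 0},
    {"dx": 0, "dy": 0, "dz": 2, "yaw": 0, "claw": 0},
  ],
)

```text
time: 7.75
tcp_pos: [0.4816, 0.3897, 0.0291]
eef_rot: [-0.0, 0.0, 1.0, -0.0]
ft_force: [-0.1, -0.4, -0.1]
width: 0.0
grip_force: 0.0
```

Emit:
send_rows(
  plan=[
    {"dx": 0, "dy": 0, "dz": 2, "yaw": 0, "claw": 0},
    {"dx": 0, "dy": 0, "dz": 2, "yaw": 0, "claw": 0},
    {"dx": 0, "dy": 0, "dz": 1, "yaw": 0, "claw": 0},
  ],
)

```text
time: 8.12
tcp_pos: [0.4817, 0.3897, 0.0242]
eef_rot: [0.0, 0.0, 1.0, -0.0]
ft_force: [0.7, -0.2, -0.8]
width: 0.0003
grip_force: 0.0
```

Emit:
send_rows(
  plan=[
    {"dx": 0, "dy": 0, "dz": 2, "yaw": 0, "claw": 0},
    {"dx": 0, "dy": 0, "dz": 2, "yaw": 0, "claw": 0},
  ],
)

```text
time: 8.38
tcp_pos: [0.4817, 0.3898, 0.0203]
eef_rot: [0.0, 0.0, 1.0, -0.0]
ft_force: [0.3, 0.2, 0.2]
width: 0.0001
grip_force: 0.0
```

Emit:
send_rows(
  plan=[
    {"dx": 0, "dy": 0, "dz": 2, "yaw": 0, "claw": 0},
  ],
)

```text
time: 8.5
tcp_pos: [0.4817, 0.3897, 0.0182]
eef_rot: [0.0, 0.0, 1.0, -0.0]
ft_force: [-0.2, 0.1, 1.0]
width: -0.0
grip_force: 0.1
```

Emit:
send_rows(
  plan=[
    {"dx": 0, "dy": 0, "dz": 2, "yaw": 0, "claw": 0},
  ],
)

```text
time: 8.62
tcp_pos: [0.4817, 0.3898, 0.0166]
eef_rot: [0.0, 0.0, 1.0, -0.0]
ft_force: [-1.3, -0.3, 4.5]
width: -0.0003
grip_force: 1.9
```

Contact is at TCP z ≈ 0.018, so the tip is about 31 mm above the reported TCP. Now pressing.

Emit:
send_rows(
  plan=[
    {"dx": 0, "dy": 0, "dz": 2, "yaw": 0, "claw": 0},
    {"dx": 0, "dy": 0, "dz": 2, "yaw": 0, "claw": 0},
  ],
)

```text
time: 8.88
tcp_pos: [0.4817, 0.3898, 0.0126]
eef_rot: [0.0, 0.0, 1.0, 0.0]
ft_force: [-1.5, 0.2, 5.1]
width: -0.0003
grip_force: 2.5
```

Emit:
send_rows(
  plan=[
    {"dx": 0, "dy": 0, "dz": 2, "yaw": 0, "claw": 0},
    {"dx": 0, "dy": 0, "dz": 1, "yaw": 0, "claw": 0},
  ],
)

```text
time: 9.12
tcp_pos: [0.4817, 0.3898, 0.0096]
eef_rot: [0.0, 0.0, 1.0, -0.0]
ft_force: [-2.2, -0.6, 5.4]
width: -0.0002
grip_force: 2.9
```

Emit:
send_rows(
  plan=[
    {"dx": 0, "dy": 0, "dz": -10, "yaw": 0, "claw": 0},
    {"dx": 0, "dy": 0, "dz": -60, "yaw": 0, "claw": 0},
    {"dx": 0, "dy": 0, "dz": -60, "yaw": 0, "claw": 0},
    {"dx": 0, "dy": 0, "dz": -60, "yaw": 0, "claw": 0},
  ],
)

```text
time: 9.62
tcp_pos: [0.4816, 0.3897, 0.2015]
eef_rot: [0.0, 0.0, 1.0, 0.0]
ft_force: [1.9, 1.0, 0.0]
width: 0.0004
grip_force: 0.0
```

```bash
python3 - <<'E'
from h import *
s=get_state();im=snapshot("wrist");cv2.imwrite("pics/w4.png",im[:,:,::-1])
print(s["tcp_pos"],spot_point("wrist","key_green_top")[:1],spot_point("wrist","key_red_top")[:1],spot_point("wrist","hub")[:1])
c,st=blob(im,(323,170),(50,120,60),(85,255,255),60);print(c,st,px2w(*c,.041,s))
E
```

```text
[0.4816402  0.38973345 0.20147148] [{'point': [0.4841, 0.3865, 0.0361], 'p': 0.61}] [{'point': [0.5105, 0.303, 0.0497], 'p': 0.81}] [{'point': [0.513, 0.3513, -0.0006], 'p': 0.76}]
[321.52733119 177.98392283] [312 169  20  19 311] [0.48051971 0.38914801 0.041     ]
```

Emit:
send_rows(
  plan=[
    {"dx": -7, "dy": -62, "dz": 0, "yaw": 0, "claw": 0},
    {"dx": -7, "dy": -62, "dz": 0, "yaw": 0, "claw": 0},
    {"dx": -7, "dy": -62, "dz": 0, "yaw": 0, "claw": 0},
    {"dx": -7, "dy": -62, "dz": 0, "yaw": 0, "claw": 0},
    {"dx": -7, "dy": -62, "dz": 0, "yaw": 0, "claw": 0},
    {"dx": -7, "dy": -62, "dz": 0, "yaw": 0, "claw": 0},
    {"dx": -7, "dy": -62, "dz": 0, "yaw": 0, "claw": 0},
    {"dx": -4, "dy": -62, "dz": 0, "yaw": 0, "claw": 0},
  ],
)

```text
time: 10.82
tcp_pos: [0.5332, -0.108, 0.1973]
eef_rot: [-0.001, 0.0, 1.0, 0.001]
ft_force: [1.5, -0.8, -0.3]
width: 0.0002
grip_force: 0.0
```

```bash
python3 - <<'E'
from h import *
s=get_state();im=snapshot("wrist");cv2.imwrite("pics/w5.png",im[:,:,::-1])
print(s["tcp_pos"],[(d["p"],d["point"]) for t in ["cap_brown_top","cap_blue_top"] for d in spot_point("wrist",t)[:1]])
E
```

```text
[ 0.53322645 -0.10797933  0.19734345] [(0.56, [0.5376, -0.1082, 0.1249]), (0.95, [0.5353, 0.1184, 0.1156])]
```

View pics/w5.png

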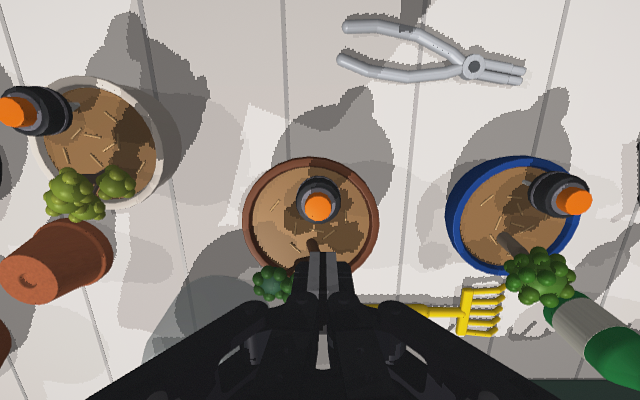

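The brown pot's cap is at (318,207), with the juniper at (272,282), clear of it. The white and blue caps are at (15,112) and (572,200).

```bash
python3 - <<'E'
from h import *
s=get_state();im=cv2.imread("pics/w5.png")[:,:,::-1].copy()
for near,z in [((318,207),.125),((572,200),.119),((15,112),.117)]:
    c,st=blob(im,near,(5,180,215),(22,255,255),30); print(c,st,px2w(*c,z,s))
E
```

```text
[317.50102669 208.37166324] [305 197  26  24 487] [ 0.53618154 -0.11288213  0.125     ]
[578.36069114 202.70194384] [566 191  26  24 463] [0.53480655 0.11526383 0.119     ]
[ 10.27374302 112.54376164] [  0  98  24  29 537] [ 0.45594719 -0.35722473  0.117     ]
```

Emit:
send_rows(
  plan=[
    {"dx": -3, "dy": -4, "dz": 0, "yaw": 0, "claw": 0},
    {"dx": 0, "dy": 0, "dz": 40, "yaw": 0, "claw": 0},
    {"dx": 0, "dy": 0, "dz": 35, "yaw": 0, "claw": 0},
    {"dx": 0, "dy": 0, "dz": 15, "yaw": 0, "claw": 0},
    {"dx": 0, "dy": 0, "dz": 5, "yaw": 0, "claw": 0},
    {"dx": 0, "dy": 0, "dz": 1, "yaw": 0, "claw": 0},
  ],
)

```text
time: 11.72
tcp_pos: [0.5379, -0.11, 0.1041]
eef_rot: [0.001, 0.0, 1.0, -0.0]
ft_force: [-0.8, 0.8, -0.6]
width: -0.0001
grip_force: 0.0
```

Emit:
send_rows(
  plan=[
    {"dx": 0, "dy": 0, "dz": 2, "yaw": 0, "claw": 0},
  ],
)

```text
time: 11.85
tcp_pos: [0.5383, -0.1105, 0.1027]
eef_rot: [0.001, 0.0, 1.0, -0.0]
ft_force: [0.1, 0.5, -0.0]
width: 0.0
grip_force: 0.0
```

Emit:
send_rows(
  plan=[
    {"dx": 2, "dy": -1, "dz": 4, "yaw": 0, "claw": 0},
    {"dx": 0, "dy": 0, "dz": 2, "yaw": 0, "claw": 0},
    {"dx": 0, "dy": 0, "dz": 2, "yaw": 0, "claw": 0},
  ],
)

```text
time: 12.22
tcp_pos: [0.5352, -0.1114, 0.0935]
eef_rot: [0.0, 0.001, 1.0, -0.0]
ft_force: [-2.2, 0.3, 3.9]
width: 0.0001
grip_force: 1.7
```

Emit:
send_rows(
  plan=[
    {"dx": 0, "dy": 0, "dz": 2, "yaw": 0, "claw": 0},
  ],
)

```text
time: 12.35
tcp_pos: [0.5352, -0.1115, 0.0917]
eef_rot: [0.0, 0.001, 1.0, -0.0]
ft_force: [-1.0, 1.0, 5.5]
width: -0.0001
grip_force: 2.0
```

Emit:
send_rows(
  plan=[
    {"dx": 0, "dy": 0, "dz": 2, "yaw": 0, "claw": 0},
  ],
)

```text
time: 12.48
tcp_pos: [0.5352, -0.1114, 0.0897]
eef_rot: [0.0, 0.0, 1.0, -0.0]
ft_force: [-2.2, 0.1, 4.3]
width: -0.0002
grip_force: 2.4
```

Contact was at about 0.094, as predicted. I'll press to 8.5 mm of travel.

Emit:
send_rows(
  plan=[
    {"dx": 0, "dy": 0, "dz": 2, "yaw": 0, "claw": 0},
    {"dx": 0, "dy": 0, "dz": 2, "yaw": 0, "claw": 0},
  ],
)

```text
time: 12.72
tcp_pos: [0.5352, -0.1115, 0.0856]
eef_rot: [0.0, 0.001, 1.0, -0.0]
ft_force: [-2.4, -0.3, 6.7]
width: 0.0002
grip_force: 3.0
```

Emit:
send_rows(
  plan=[
    {"dx": 0, "dy": 0, "dz": -10, "yaw": 0, "claw": 0},
    {"dx": 0, "dy": 0, "dz": -60, "yaw": 0, "claw": 0},
    {"dx": 0, "dy": 0, "dz": -45, "yaw": 0, "claw": 0},
    {"dx": 0, "dy": 56, "dz": 0, "yaw": 0, "claw": 0},
    {"dx": 0, "dy": 57, "dz": 0, "yaw": 0, "claw": 0},
    {"dx": 0, "dy": 57, "dz": 0, "yaw": 0, "claw": 0},
    {"dx": 0, "dy": 57, "dz": 0, "yaw": 0, "claw": 0},
    {"dx": 0, "dy": 0, "dz": 0, "yaw": 0, "claw": 0},
  ],
)

```text
time: 13.72
tcp_pos: [0.5352, 0.1195, 0.2007]
eef_rot: [0.0, -0.003, 1.0, 0.0]
ft_force: [0.0, -0.5, 0.1]
width: 0.0003
grip_force: 0.0
```

```bash
python3 - <<'E'
from h import *
s=get_state();im=snapshot("wrist")
print(s["tcp_pos"],[(t,d["p"],d["point"]) for t in ["cap_brown_top","cap_blue_top"] for d in spot_point("wrist",t)[:1]])
c,st=blob(im,(321,208),(5,180,215),(22,255,255),30); print(c,st,px2w(*c,.119,s))
E
```

```text
[0.53515994 0.11950975 0.20067312] [('cap_brown_top', 0.81, [0.5361, -0.1105, 0.114]), ('cap_blue_top', 0.76, [0.5353, 0.1194, 0.1155])]
[320.09565217 199.31956522] [308 188  25  24 460] [0.53351891 0.11787789 0.119     ]
```

Emit:
send_rows(
  plan=[
    {"dx": 0, "dy": -2, "dz": 40, "yaw": 0, "claw": 0},
    {"dx": 0, "dy": 0, "dz": 40, "yaw": 0, "claw": 0},
    {"dx": 0, "dy": 0, "dz": 20, "yaw": 0, "claw": 0},
    {"dx": 0, "dy": 0, "dz": 6, "yaw": 0, "claw": 0},
    {"dx": 0, "dy": 0, "dz": 2, "yaw": 0, "claw": 0},
    {"dx": 0, "dy": 0, "dz": 2, "yaw": 0, "claw": 0},
  ],
)

```text
time: 14.62
tcp_pos: [0.5365, 0.1133, 0.0914]
eef_rot: [0.001, 0.001, 1.0, 0.0]
ft_force: [-0.5, -0.8, 0.2]
width: 0.0001
grip_force: 0.0
```

Emit:
send_rows(
  plan=[
    {"dx": 0, "dy": 0, "dz": 2, "yaw": 0, "claw": 0},
    {"dx": 0, "dy": 0, "dz": 2, "yaw": 0, "claw": 0},
  ],
)

```text
time: 14.88
tcp_pos: [0.536, 0.1137, 0.0871]
eef_rot: [0.001, 0.0, 1.0, -0.0]
ft_force: [-1.6, -1.4, 4.1]
width: 0.0001
grip_force: 1.8
```

Emit:
send_rows(
  plan=[
    {"dx": 0, "dy": 0, "dz": 2, "yaw": 0, "claw": 0},
  ],
)

```text
time: 15.0
tcp_pos: [0.536, 0.1137, 0.085]
eef_rot: [0.001, 0.0, 1.0, -0.0]
ft_force: [0.1, -0.9, 3.4]
width: 0.0001
grip_force: 2.1
```

Emit:
send_rows(
  plan=[
    {"dx": 0, "dy": 0, "dz": 2, "yaw": 0, "claw": 0},
    {"dx": 0, "dy": 0, "dz": 2, "yaw": 0, "claw": 0},
    {"dx": 0, "dy": 0, "dz": 1.5, "yaw": 0, "claw": 0},
  ],
)

```text
time: 15.38
tcp_pos: [0.536, 0.1137, 0.0793]
eef_rot: [0.001, 0.0, 1.0, -0.0]
ft_force: [0.4, -0.7, 6.3]
width: 0.0
grip_force: 3.0
```

Emit:
send_rows(
  plan=[
    {"dx": 0, "dy": 0, "dz": -10, "yaw": 0, "claw": 0},
    {"dx": 0, "dy": 0, "dz": -60, "yaw": 0, "claw": 0},
    {"dx": 0, "dy": 0, "dz": -52, "yaw": 0, "claw": 0},
    {"dx": 0, "dy": 0, "dz": 0, "yaw": 0, "claw": 0},
  ],
)

```text
time: 15.88
tcp_pos: [0.5381, 0.1141, 0.2058]
eef_rot: [0.004, 0.0, 1.0, 0.0]
ft_force: [0.8, 0.4, -0.2]
width: 0.0002
grip_force: 0.0
```

```bash
python3 - <<'E'
from h import *
s=get_state();im=snapshot("wrist")
print(s["tcp_pos"],[(t,d["p"],d["point"]) for t in ["cap_blue_top"] for d in spot_point("wrist",t)[:1]])
E
```

```text
[0.53813362 0.11406364 0.20577688] [('cap_blue_top', 0.95, [0.5351, 0.1202, 0.1077])]
```

Emit:
send_rows(
  plan=[
    {"dx": 9, "dy": -58, "dz": 0, "yaw": 0, "claw": 0},
    {"dx": 10, "dy": -59, "dz": 0, "yaw": 0, "claw": 0},
    {"dx": 10, "dy": -59, "dz": 0, "yaw": 0, "claw": 0},
    {"dx": 10, "dy": -59, "dz": 0, "yaw": 0, "claw": 0},
    {"dx": 10, "dy": -59, "dz": 0, "yaw": 0, "claw": 0},
    {"dx": 10, "dy": -59, "dz": 0, "yaw": 0, "claw": 0},
    {"dx": 10, "dy": -59, "dz": 0, "yaw": 0, "claw": 0},
    {"dx": 10, "dy": -59, "dz": 0, "yaw": 0, "claw": 0},
  ],
)

```text
time: 16.98
tcp_pos: [0.4545, -0.3581, 0.1987]
eef_rot: [-0.001, 0.001, 1.0, 0.001]
ft_force: [0.9, -0.5, 0.6]
width: 0.0001
grip_force: 0.0
```

Emit:
send_rows(
  plan=[
    {"dx": 0, "dy": 0, "dz": 0, "yaw": 0, "claw": 0},
    {"dx": 0, "dy": 0, "dz": 0, "yaw": 0, "claw": 0},
  ],
)

```text
time: 17.23
tcp_pos: [0.455, -0.3563, 0.199]
eef_rot: [-0.001, 0.001, 1.0, 0.002]
ft_force: [-0.0, 0.2, 1.2]
width: 0.0001
grip_force: 0.0
```

```bash
python3 - <<'E'
from h import *
s=get_state();im=snapshot("wrist")
print(s["tcp_pos"],[(t,d["p"],d["point"]) for t in ["cap_brown_top","cap_white_top"] for d in spot_point("wrist",t)[:1]])
c,st=blob(im,(321,204),(5,180,215),(22,255,255),40); print(c,st,px2w(*c,.117,s))
E
```

```text
[ 0.45501094 -0.3562774   0.19897902] [('cap_brown_top', 0.71, [0.538, -0.113, 0.1147]), ('cap_white_top', 0.55, [0.4557, -0.3588, 0.1145])]
[316.67567568 204.2       ] [306 192  24  23 370] [ 0.45776008 -0.36077185  0.117     ]
```

Emit:
send_rows(
  plan=[
    {"dx": -2, "dy": -3, "dz": 0, "yaw": 0, "claw": 0},
    {"dx": 0, "dy": 0, "dz": 40, "yaw": 0, "claw": 0},
    {"dx": 0, "dy": 0, "dz": 40, "yaw": 0, "claw": 0},
    {"dx": 0, "dy": 0, "dz": 20, "yaw": 0, "claw": 0},
    {"dx": 0, "dy": 0, "dz": 5, "yaw": 0, "claw": 0},
    {"dx": 0, "dy": 0, "dz": 0, "yaw": 0, "claw": 0},
  ],
)

```text
time: 18.12
tcp_pos: [0.4585, -0.3601, 0.0965]
eef_rot: [0.0, 0.0, 1.0, -0.0]
ft_force: [-0.0, -0.3, 0.7]
width: 0.0001
grip_force: 0.0
```

Emit:
send_rows(
  plan=[
    {"dx": 0, "dy": 0, "dz": 2, "yaw": 0, "claw": 0},
    {"dx": 0, "dy": 0, "dz": 2, "yaw": 0, "claw": 0},
  ],
)

```text
time: 18.38
tcp_pos: [0.4585, -0.3607, 0.0928]
eef_rot: [0.001, 0.0, 1.0, -0.001]
ft_force: [-0.4, 0.4, -0.2]
width: 0.0003
grip_force: 0.0
```

Emit:
send_rows(
  plan=[
    {"dx": 0, "dy": 0, "dz": 2, "yaw": 0, "claw": 0},
    {"dx": 0, "dy": 0, "dz": 2, "yaw": 0, "claw": 0},
  ],
)

```text
time: 18.62
tcp_pos: [0.458, -0.3603, 0.0879]
eef_rot: [0.0, 0.001, 1.0, -0.0]
ft_force: [0.3, 0.3, -0.1]
width: -0.0001
grip_force: 0.0
```

Emit:
send_rows(
  plan=[
    {"dx": 0, "dy": 0, "dz": 2, "yaw": 0, "claw": 0},
    {"dx": 0, "dy": 0, "dz": 2, "yaw": 0, "claw": 0},
  ],
)

```text
time: 18.88
tcp_pos: [0.458, -0.3603, 0.0842]
eef_rot: [0.0, 0.0, 1.0, -0.0]
ft_force: [-1.4, 1.8, 3.5]
width: 0.0002
grip_force: 2.0
```

Emit:
send_rows(
  plan=[
    {"dx": 0, "dy": 0, "dz": 2, "yaw": 0, "claw": 0},
    {"dx": 0, "dy": 0, "dz": 2, "yaw": 0, "claw": 0},
  ],
)

```text
time: 19.12
tcp_pos: [0.458, -0.3603, 0.0801]
eef_rot: [0.0, 0.0, 1.0, -0.0]
ft_force: [-1.8, 1.1, 5.6]
width: 0.0002
grip_force: 2.6
```

Emit:
send_rows(
  plan=[
    {"dx": 0, "dy": 0, "dz": 2, "yaw": 0, "claw": 0},
    {"dx": 0, "dy": 0, "dz": 1, "yaw": 0, "claw": 0},
  ],
)

```text
time: 19.38
tcp_pos: [0.458, -0.3603, 0.0771]
eef_rot: [0.0, 0.0, 1.0, -0.0]
ft_force: [-2.0, 1.8, 5.3]
width: 0.0
grip_force: 3.0
```

Emit:
send_rows(
  plan=[
    {"dx": 0, "dy": 0, "dz": -10, "yaw": 0, "claw": 0},
    {"dx": 0, "dy": 0, "dz": -50, "yaw": 0, "claw": 0},
    {"dx": 0, "dy": 0, "dz": -60, "yaw": 0, "claw": 0},
    {"dx": 0, "dy": 0, "dz": 0, "yaw": 0, "claw": 0},
    {"dx": 0, "dy": 0, "dz": 0, "yaw": 0, "claw": 0},
  ],
)

```text
time: 20.0
tcp_pos: [0.4581, -0.3603, 0.197]
eef_rot: [0.0, 0.0, 1.0, -0.0]
ft_force: [0.4, 0.2, -0.0]
width: -0.0003
grip_force: 0.0
```

```bash
python3 - <<'E'
from h import *
s=get_state();print(s["time"],s["tcp_pos"],s["ft_force"])
for n in ["wrist","scene"]:
    im=snapshot(n)
    for t in ["cap_white_top","cap_brown_top","cap_blue_top","key_green_top","key_red_top","pot_white","pot_brown","pot_blue","hub"]:
        print(n,t,[(d["p"],d["point"]) for d in spot_point(n,t)[:1]])
cv2.imwrite("pics/s9.png",im[:,:,::-1])
E
```

```text
20.0 [ 0.45812704 -0.36033058  0.19696251] [ 0.35475955  0.20977955 -0.01230251]
wrist cap_white_top [(0.98, [0.4562, -0.362, 0.1058])]
wrist cap_brown_top [(0.85, [0.5378, -0.1124, 0.1145])]
wrist cap_blue_top []
wrist key_green_top []
wrist key_red_top []
wrist pot_white [(0.9, [0.4922, -0.3394, -0.0016])]
wrist pot_brown [(0.72, [0.456, -0.3596, 0.1074])]
wrist pot_blue []
wrist hub []
scene cap_white_top [(0.48, [0.7352, 0.2421, 0.0019])]
scene cap_brown_top [(0.65, [0.7368, 0.2419, 0.0012])]
scene cap_blue_top [(0.47, [0.5363, 0.1188, 0.1092])]
scene key_green_top [(0.48, [0.4793, 0.3914, 0.0449])]
scene key_red_top [(0.49, [0.5138, 0.3064, 0.0488])]
scene pot_white [(0.73, [0.4928, -0.338, -0.002])]
scene pot_brown [(0.57, [0.5774, -0.1211, 0.005])]
scene pot_blue [(0.89, [0.5777, 0.1061, 0.0027])]
scene hub [(0.91, [0.5131, 0.354, -0.0005])]
```

View pics/s9.png

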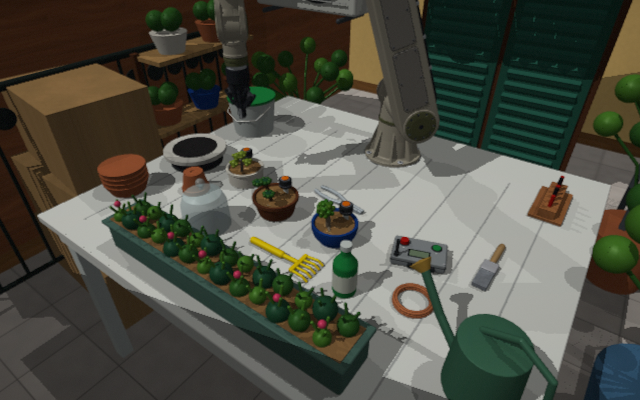

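All four switches are in, and everything else in the scene picture stands as before: hub at (420,250), pots at (335,222), (275,200) and (245,170). The arm is clear.

```bash
python3 -c "
from bench import *
print(job_done())"
```

```text
the job is handed in; nothing more can be done
None
```

I pressed the green key and then the brown, blue and white pots' caps in that order, each about 8 mm in and staying in; I didn't touch the red key, the hub and pots haven't visibly moved, and I handed the job in at about 20 s.

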